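# Router-bit rack through the spring gate

### The arm

A 6-joint arm with a two-finger parallel gripper is mounted at the origin on the work surface. World frame = base frame: x ahead of the robot, y to its left, z up, the work surface at z = 0. Lengths are in m, angles in rad, forces in N, time in s.
With the tool pointing down it reaches from about 0.3 to 0.825 m from the base axis. Payload 5.4 kg.
Tool frame: the origin (TCP) lies at the very end of the fingers, on their centre line; the grasp point (between the pads) lies 19 mm behind it; z points along the fingers, y is the direction in which the jaws open and shut (so a half turn about z gives the same grasp; the last joint's range is limited). The gripper opens to 92 mm and grips with 3 to 60 N. Pads are 20 mm wide; open, the fingers measure 128 mm over their backs; the gripper's body (75 mm by 189 mm) begins 69 mm behind the grasp point.
Start: joints at [-1.341, 0.158, 1.597, -0, 1.386, -0.21], TCP at [0.245, -0.52, 0.215] pointing down, gripper open.
Joint ranges: [-2.91, 2.91], [-0.94, 2.29], [0.18, 2.7], [-1.29, 4.43], [0.17, 2.64], [-3, 3]. Speed limits (rad/s): [2.57, 2.57, 3.14, 3.14, 3.14, 3.14].

### API

Orientations are given as a rotation vector (axis times angle).
In Python, from bench import r gives the robot as it stands.
- The arm moves only by the tool step_arm, never from a script. Its argument "deltas" is one flat list of numbers, 7 for each row, row after row: the turn, a rotation vector about the world's x, y, z in rad, then the shift along the world's x, y, z in m, then the opening, from 0 (shut) to 1 (fully open). A call has exactly 8 rows; each row is the pose to reach, as a shift and turn from the pose commanded when the call began; what a row does not reach only later rows make up. A row lasts 1/12 s, in which the tool goes at most 41.7 mm and 7.16 degrees, less where a joint would pass 70% of its speed; a pose out of reach is approached as far as the arm can. A call with a gripper value outside its range is refused whole. The fingers move at their own pace and stop on an object; "force" is the grip in N (left out, the last holds). Time passes only in rows, so rows that repeat a pose let the fingers close, or fill a call up. It gives the time, the measured TCP pose, the force and the opening at its end, in the units of the state.
- r.get_obs(): the state, without advancing time (a new reading comes with each control period).
- r.grab_frame(name): name is "side" or "top" or "wrist"; returns (picture, depth): 384x512x3 uint8, red, green, blue; 384x512 float32, m along the optical axis (not along the pixel's ray), 0 where there is no reading.
- r.camera_info(name): a dict with "mtx" (3x3 intrinsics, pixels), "pose" (4x4, takes a point from camera to world coordinates); the wrist camera has in their place "T_tool_cam" (4x4, takes a point from camera to tool coordinates, whose origin is the TCP and whose axes are the flange's). Camera axes: x right, y down, z forward; pixel columns grow to the right and rows downward; lengths in m; the calibration is good to about 2 mm. The wrist camera is an equidistant fisheye: a pixel r from the principal point sees the ray r / f radians off the axis. A picture is of the moment at which its call begins: read the wrist's pose just before it. camera_info takes no time and is no camera call.
- r.sign_off(): hands the job in, once; it reports no verdict.
The state is a dict: "t": time; "joint_positions": joint angles; "joint_velocities": joint speeds; "tau": joint torques, N m; "tool_pos": TCP position; "orientation": TCP orientation; "contact_force": force on the tool from outside, world axes, zero at the start; "moment": the same for the moment, N m; "gripper_width": opening from 0.0 (shut) to 1.0 (fully open).
Only numpy, scipy, OpenCV 4.12 (cv2) and the standard library are available. Lean on these libraries where they do the work, as an engineer would, in place of code of your own. Each camera call takes 0.05 s, during which the arm holds its last target. There are 200 camera calls.

### The job

Press the yellow treadle down with one fingertip to swing the red gate up, and keep holding it while another fingertip pushes the router-bit rack by its green plate along the chute, past the gate, until its nose is fully home against the dark wooden stop; then let the gate close behind the rack's wooden block. Only press and push: do not lift or tip the rack, keep the gate from touching it, and leave everything else on the bench where it is.

Things in the scene. Friction and masses are not known exactly. Their poses are not given: they have to be found in the camera images.
- chute: Plywood base 145 x 375 mm, 12 mm thick, fixed, carrying a straight open-topped chute. Origin on the bench top under the chute's centre line, below the closed gate. y: push direction; x: across, away from the treadle; z up. Chute floor at z = 12 mm; side walls 5 mm thick, inner faces at x = -25 and +25 mm, tops at z = 32 mm, from y = -261 to +104 mm.
- stop_face (a point): Top middle of the near face of the dark wooden end stop across the chute: chute y = +92 mm, 57 mm above the bench.
- spindle (a point): Middle of the gate's hinge axis, a 10 mm steel rod parallel to chute y at chute x = -40 mm, 62 mm above the bench. It runs in two aluminium cheeks 20 mm wide (x), 8 mm thick, tops 70 mm above the bench, at chute y = -256 and +18 mm.
- chute_home (a point): Point on the chute floor, on its centre line, at chute y = +54.5 mm: the rack's origin lies here when the rack is fully home against the stop.
- gate (a joint): Turn of the spindle (rad), which carries the red blade and the yellow treadle as one rigid piece: 0 = gate closed (a spring returns it there), 1.05 = fully open, at its end stop. Pressing the treadle down increases it. The blade clears the rack above about 0.85. The treadle needs about 1.5 N at first, 5 N near fully open.
- treadle_top (a point): Middle of the top face of the yellow treadle, a plate 205 mm long (chute y = -245 to -40 mm), 6 mm thick, 32 mm wide, lying 20 to 52 mm out from the spindle. Gate closed: it slopes up away from the chute by 30 degrees, this point at chute x = -70, z = 83 mm; fully pressed: down by 30 degrees, a fingertip 78 mm from the chute's centre line then being some 45 to 50 mm above the bench.
- blade_foot (a point): Middle of the lower edge of the red gate blade 46 mm wide, 6 mm thick. Closed, it hangs across the chute at chute y = 0, from 27 mm above the bench up to its arm at 66 mm (the rack's flat tail fits beneath it, the block does not). Opening swings it up sideways over the spindle, to about 125 mm above the bench.
- rack: Loose router-bit rack, 0.25 to 0.5 kg, in the chute: wooden block 44 mm wide (x), 75 mm long (y), bits reaching 35 mm above the chute floor; behind it (-y) a flat tail 20 mm wide, 7 mm thick, ending in an upright green plate. Origin under the block: nose at y = +37.5 mm, block's rear at -37.5, green plate's rear face at -112.5 mm. The nose starts 25 to 60 mm before the gate.
- push_face (a point): On the rear face of the rack's green plate (44 mm wide, 6 mm thick, 70 mm tall, top 82 mm above the bench), on its centre line, 40 mm above the chute floor: push here towards the rack's +y.
- glue: white glue bottle, round, 52 mm across, 150 mm tall, orange cap; stands beside the chute on the side away from the robot; origin under its centre
- sanding_block: cork sanding block 65 x 110 x 35 mm, lying on the robot's side of the chute; origin under its centre
- cup: white plastic cup 76 mm across, 85 mm tall, standing beyond the chute; origin under its centre
- mallet: hammer lying flat at the left of the bench; origin near its middle
- tape_measure: yellow tape measure 68 mm across, 34 mm high, at the left of the bench; origin under its centre
- clamp: bar clamp with red handle lying flat at the right of the bench, 220 mm long; origin at the middle of its bar
- stain_jar: amber jar 68 mm across, 75 mm tall, black cap, at the right of the bench; origin under its centre
Not all that is in view belongs to the job. Leave any blue or pink look-alike of the rack alone.

How it is judged:
On the way, in this order (a step that is already met when the one before it is completed fails the run):
1. a finger holds the treadle down and the gate up (past 0.85 rad) while the rack's nose is still before the gate (value of joint gate above 0.85 rad and contact force between the fingers and gate above 0.3 N and y of rack in the frame of chute below -0.041 m), for 0.1 s.
2. the rack's block is under the gate while a finger still holds the gate up (value of joint gate above 0.85 rad and contact force between the fingers and gate above 0.3 N and y of rack in the frame of chute between -0.03 and 0.03 m), for 0.1 s.
At the end, for the whole second after the job is handed in: The rack lies flat and at rest in the chute within 7 mm of fully home against the stop, and the gate has closed behind its block (below 0.06 rad) (horizontal distance between rack and chute_home below 0.007 m and z of rack in the frame of chute below 0.016 m and angle between rack's own z axis and vertical below 0.05 rad and linear speed of rack below 0.01 m/s and value of joint gate below 0.06 rad); the robot touches nothing.
It fails at once if the rack is lifted (8 mm) or tipped (z of rack in the frame of chute above 0.02 m or angle between rack's own z axis and vertical above 0.15 rad).
It fails at once if the gate and the rack touch with more than 2 N (contact force between rack and gate above 2 N).
It fails at once if the gate comes down (below 0.5 rad) while the rack's block is under it (value of joint gate below 0.5 rad and y of rack in the frame of chute between -0.03 and 0.03 m).
It fails at once if a bystander is moved more than 20 mm (distance of any of glue, sanding_block, cup, mallet, tape_measure, clamp, stain_jar from where it was at the start of the episode above 0.02 m).
It also fails if it takes over 42 s, if anything falls off the work surface, if the arm or the gripper's body presses on something with over 40 N, if the wrist force passes 120 N, or if a joint passes its speed limit or range.

## Working session

There is one attempt and no reset: what is moved stays moved. The work goes in short steps, Python scripts to look and compute and a tool call to move; the robot and the scene stay as the last step left them, time stands still between calls to the robot, and variables do not carry over. Pictures are saved under pics/ and viewed, about 8 in all and at most 12, crops included, and the job is handed in when it is done.

Besides the shell and the picture viewer there is one more tool, called after "Call:" as name(argument=value, ...) on one line, values as JSON. step_arm: Moves the arm, as the interface text tells. Its arguments: {"type":"object","properties":{"deltas":{"type":"array","items":{"type":"number"}},"force":{"type":"number"}},"required":["deltas"]}

```bash
mkdir -p pics; ls
cat > h.py <<'E'
import numpy as np,cv2
from bench import r
def cloud(n):
    im,d=r.grab_frame(n); c=r.camera_info(n); K=c["mtx"];T=np.array(c["pose"])
    v,u=np.mgrid[:384,:512]; K=np.array(K)
    P=np.stack([(u-K[0,2])/K[0,0]*d,(v-K[1,2])/K[1,1]*d,d],-1)@T[:3,:3].T+T[:3,3]
    P[d==0]=np.nan
    return im,P
E
python3 - <<'E'
from h import *
for n in ("top","side"):
    im,P=cloud(n); np.savez(f"pics/{n}.npz",im=im,P=P)
    cv2.imwrite(f"pics/{n}.png",cv2.resize(im[...,::-1],(768,576)))
    print(n,np.array(r.camera_info(n)["pose"]).round(3))
o=r.get_obs();print(o)
E
```

```text
pics
top [[-0.006 -0.999  0.042  0.478]
 [-1.     0.006 -0.006  0.017]
 [ 0.005 -0.042 -0.999  1.336]
 [ 0.     0.     0.     1.   ]]
side [[-0.87  -0.375  0.32   0.022]
 [-0.493  0.657 -0.57   0.893]
 [ 0.004 -0.654 -0.756  1.27 ]
 [ 0.     0.     0.     1.   ]]
{'t': 0.1, 'joint_positions': array([-1.34110098e+00,  1.58986739e-01,  1.59807656e+00, -3.04822396e-06,
        1.38622006e+00, -2.10120419e-01]), 'joint_velocities': array([-0.00098202,  0.00085759, -0.00214985,  0.0006687 , -0.00187758,
        0.00013687]), 'tau': array([ 2.82070039e-05, -3.86503708e+01, -3.22960961e+01,  7.04138400e-02,
        3.39203223e-02, -4.37309768e-05]), 'tool_pos': array([ 0.2446582 , -0.51973365,  0.21373189]), 'orientation': array([-3.06428532e+00, -6.84938238e-01,  3.06820080e-05]), 'contact_force': array([ 0.36483514, -0.04303703,  0.48715417]), 'moment': array([ 0.03416766,  0.00988285, -0.02522547]), 'gripper_width': 0.998632636443716}
```

View pics/top.png

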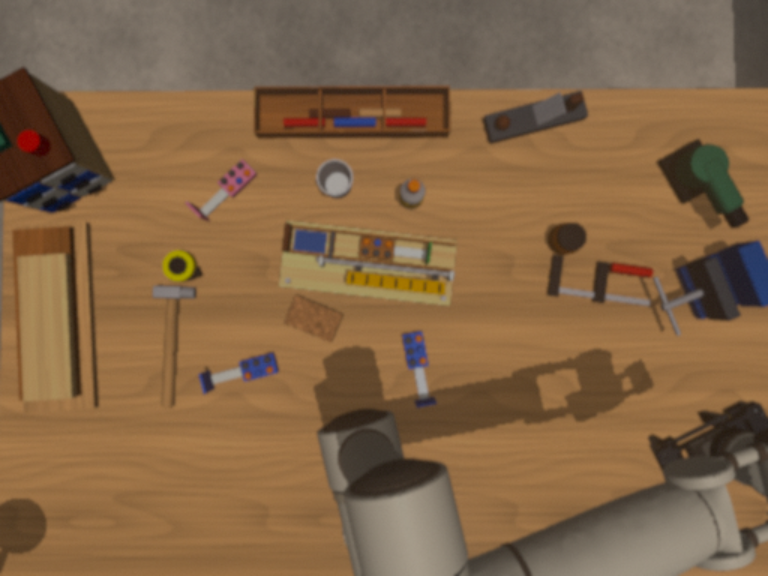

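View pics/side.png

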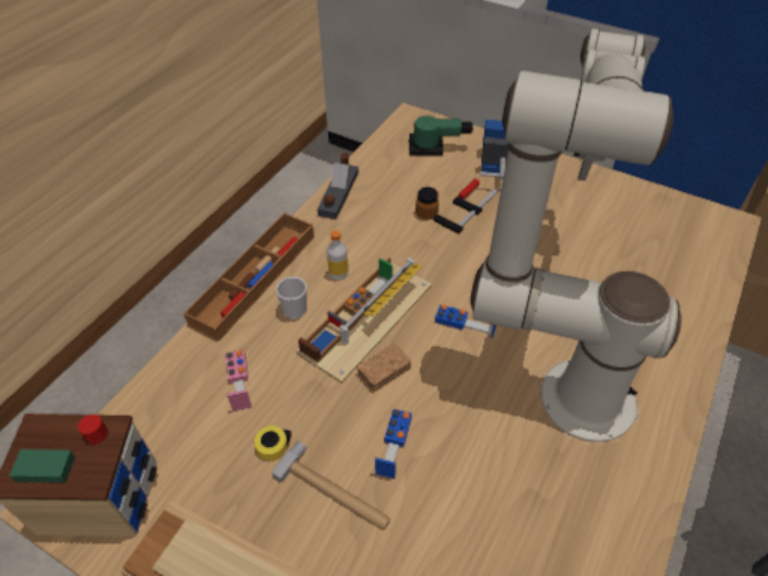

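Candidates (top view, 768 px scale):
- **Rack:** the one with orange bits in the chute at (380,248), with its green plate at (430,252).
- **Look-alikes to leave alone:** pink at (225,190), blue at (240,372) and blue at (418,370).

The chute rack is the one I want. Next I'll measure it and check the choice in a close crop.

Run:
```python
from h import *
d=np.load("pics/top.npz");im=d["im"];P=d["P"]
hsv=cv2.cvtColor(im,cv2.COLOR_RGB2HSV);H,S,V=[hsv[...,i].astype(int) for i in range(3)]
R=np.zeros(H.shape,bool);R[140:210,180:310]=1
def rep(n,m):
    p=P[m];p=p[~np.isnan(p[:,0])];print(n,len(p),np.median(p,0).round(4),p.min(0).round(3),p.max(0).round(3));return p
y=rep("yellow",R&(H>20)&(H<28)&(S>190)&(V>150)&(P[...,2]>.04))
c,_,vt=(lambda q:(q.mean(0),*np.linalg.svd(q-q.mean(0))[1:]))(y);print("treadle dir",vt[0],np.degrees(np.arctan2(vt[0][0],vt[0][1])))
g=rep("green",R&(H>45)&(H<85)&(S>80))
rep("greentop",R&(H>45)&(H<85)&(S>80)&(P[...,2]>.075))
b=R&(P[...,2]>.006)&(P[...,2]<.018)
# base outline: everything above 6mm in region, floor-plane
pts=P[R&(P[...,2]>.007)&(P[...,2]<.075)];
n,cc=cv2.connectedComponents((R&(P[...,2]>.007)).astype(np.uint8));k=cc[172,250]
for z0,z1 in((.007,.02),):
    m=(cc==k)&(P[...,2]<z1); q=P[m][:,:2].astype(np.float32); rc=cv2.minAreaRect(q);print(rc,cv2.boxPoints(rc).round(3).tolist())
s=rep("spindle z>55",R&(P[...,2]>.060)&(P[...,2]<.07)&(S<70))
# glue, cork
R2=np.zeros_like(R);R2[110:145,255:295]=1
rep("glue",R2&(P[...,2]>.05))
R3=np.zeros_like(R);R3[190:232,185:232]=1
rep("cork",R3&(P[...,2]>.03)&(P[...,2]<.04))
cv2.imwrite("pics/crop.png",cv2.resize(im[140:210,180:310,::-1],None,fx=6,fy=6,interpolation=cv2.INTER_CUBIC))
```

```text
yellow 333 [ 0.5176 -0.0154  0.0844] [ 0.496 -0.112  0.072] [0.54  0.089 0.096]
treadle dir [-1.22103464e-01 -9.92517368e-01 -1.33571676e-04] -172.98648489780734
green 7 [ 0.5731 -0.0778  0.0835] [ 0.564 -0.081  0.079] [ 0.595 -0.078  0.085]
greentop 7 [ 0.5731 -0.0778  0.0835] [ 0.564 -0.081  0.079] [ 0.595 -0.078  0.085]
((0.5640839338302612, 0.04919694364070892), (0.3785780668258667, 0.14705948531627655), 83.48652648925781) [[0.4699999988079071, -0.13099999725818634], [0.6159999966621399, -0.1469999998807907], [0.6589999794960022, 0.2290000021457672], [0.5130000114440918, 0.2460000067949295]]
spindle z>55 270 [0.5532 0.0275 0.0661] [ 0.524 -0.132  0.06 ] [0.62  0.152 0.07 ]
glue 254 [ 0.6985 -0.0441  0.1038] [ 0.68  -0.072  0.052] [ 0.73  -0.02   0.156]
cork 662 [0.4442 0.1652 0.0351] [0.396 0.105 0.03 ] [0.492 0.226 0.04 ]
```

View pics/crop.png

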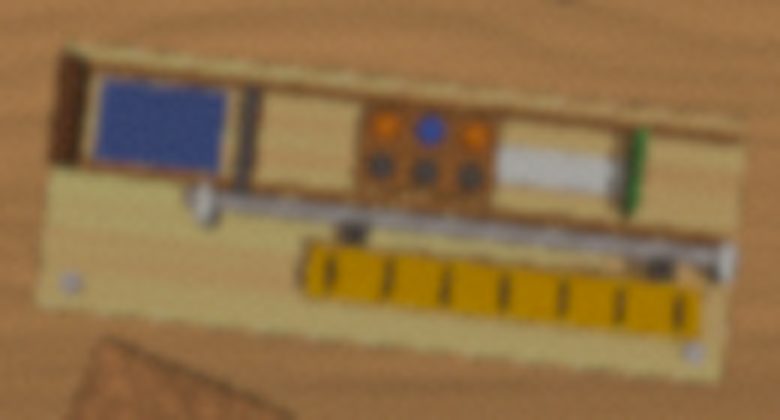

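The crop confirms the choice: green plate at (637,170), brown block at about (360–500,160), gate at (245,140), treadle in yellow. The chute origin is about (0.604, 0.120) with a yaw of about -6.75°. The plate's rear is at chute y of about -0.203.

I'll straddle the spindle, with one finger over the treadle and the other behind the plate.

Call:
step_arm(deltas=[0,0,0.12,0.024,0.034,0,0.66,0,0,0.24,0.048,0.068,0,0.66,0,0,0.36,0.072,0.102,0,0.66,0,0,0.48,0.096,0.136,0,0.66,0,0,0.6,0.12,0.17,0,0.66,0,0,0.72,0.144,0.204,0,0.66,0,0,0.84,0.168,0.238,0,0.66,0,0,0.96,0.192,0.272,0,0.66], force=30)

```text
t: 0.77
tool_pos: [0.4373, -0.2462, 0.2143]
orientation: [-2.397, -2.03, 0.0]
contact_force: [1.2, -1.0, -0.7]
gripper_width: 0.657
```

Call:
step_arm(deltas=[0,0,0.053,0.024,0.034,0,0.66,0,0,0.053,0.048,0.068,0,0.66,0,0,0.053,0.072,0.102,0,0.66,0,0,0.053,0.09,0.135,0,0.66,0,0,0.053,0.1025,0.149,-0.02,0.66,0,0,0.053,0.1025,0.149,-0.05,0.66,0,0,0.053,0.1025,0.149,-0.07,0.66,0,0,0.053,0.1025,0.149,-0.07,0.66])

```text
t: 1.43
tool_pos: [0.5359, -0.0972, 0.1392]
orientation: [-2.341, -2.082, 0.007]
contact_force: [-0.5, 0.7, -0.4]
gripper_width: 0.661
```

Run:
```python
from h import *
from scipy.spatial.transform import Rotation as Ro
o=r.get_obs();print({k:np.round(o[k],3) for k in("t","tool_pos","orientation","contact_force","gripper_width")},Ro.from_rotvec(o["orientation"]).as_matrix().round(3))
im,d=r.grab_frame("wrist");c=r.camera_info("wrist");print(c)
np.savez("pics/w1.npz",im=im,d=d)
cv2.imwrite("pics/w1.png",cv2.resize(im[...,::-1],(768,576)))
```

```text
{'t': np.float64(1.433), 'tool_pos': array([ 0.536, -0.097,  0.139]), 'orientation': array([-2.341, -2.082,  0.007]), 'contact_force': array([-0.514,  0.746, -0.426]), 'gripper_width': np.float64(0.661)} [[ 0.117  0.993 -0.009]
 [ 0.993 -0.117  0.004]
 [ 0.003 -0.01  -1.   ]]
{'mtx': array([[297.31863964,   0.        , 251.21090737],
       [  0.        , 297.31863964, 190.92524968],
       [  0.        ,   0.        ,   1.        ]]), 'T_tool_cam': array([[-4.57252361e-04, -9.66023635e-01, -2.58453336e-01,
         7.34082915e-02],
       [ 9.99999281e-01, -7.28312581e-04,  9.53035233e-04,
         6.13980975e-04],
       [-1.10888938e-03, -2.58452714e-01,  9.66023273e-01,
        -1.70942344e-01],
       [ 0.00000000e+00,  0.00000000e+00,  0.00000000e+00,
         1.00000000e+00]])}
```

View pics/w1.png

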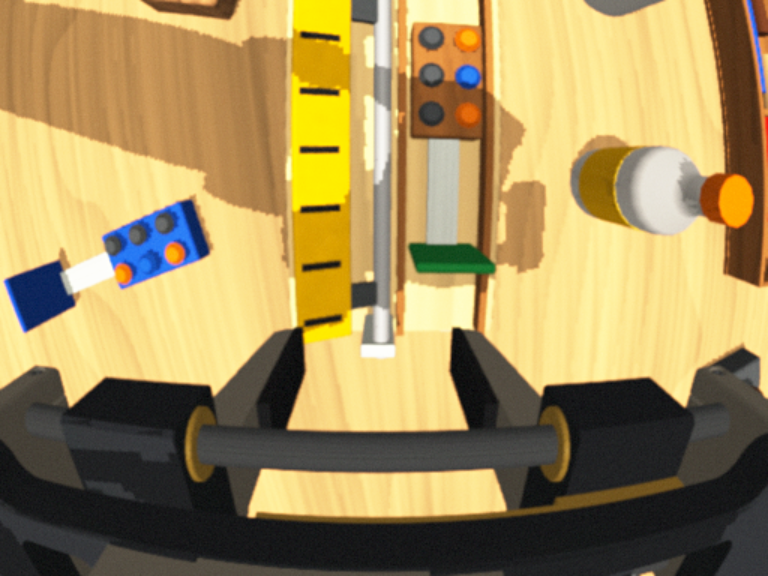

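The wrist view shows the treadle at x≈320 px, ending at (325,335), the plate at (452,258), and the fingertips at about (285,345) and (470,345). I'll refine the offsets from this depth.

```bash
cat >> h.py <<'E'
from scipy.spatial.transform import Rotation as Ro
O=np.array([.6042,.1198]);a=np.radians(6.75);E2=np.array([[np.cos(a),-np.sin(a)],[np.sin(a),np.cos(a)]])
def wcloud():
    o=r.get_obs();im,d=r.grab_frame("wrist");c=r.camera_info("wrist");K=c["mtx"]
    v,u=np.mgrid[:384,:512];x=(u-K[0,2])/K[0,0];y=(v-K[1,2])/K[1,1];th=np.hypot(x,y)+1e-9
    t=np.tan(th)/th;P=np.stack([x*t*d,y*t*d,d],-1);T=c["T_tool_cam"];P=P@T[:3,:3].T+T[:3,3]
    P=P@Ro.from_rotvec(o["orientation"]).as_matrix().T+o["tool_pos"];P[(d==0)|(th>1.3)]=np.nan
    C=P.copy();C[...,:2]=(P[...,:2]-O)@E2.T
    return o,im,P,C
def segs(im,C):
    hsv=cv2.cvtColor(im,cv2.COLOR_RGB2HSV);H,S,V=[hsv[...,i].astype(int) for i in range(3)]
    box=(abs(C[...,0])<.11)&(C[...,1]>-.28)&(C[...,1]<.12)
    for n,m in(("green",box&(H>45)&(H<85)&(S>80)),("greentop",box&(H>45)&(H<85)&(S>80)&(C[...,2]>.074)),("yellow",box&(H>18)&(H<30)&(S>200)&(C[...,2]>.03)&(C[...,0]<-.05)),("rod",box&(C[...,2]>.061)&(C[...,2]<.072)&(abs(C[...,0]+.04)<.012)&(S<60))):
        p=C[m]
        if len(p)>5: print(n,len(p),"med",np.median(p,0).round(4),"2%",np.percentile(p,2,0).round(4),"98%",np.percentile(p,98,0).round(4))
def tcp():
    o=r.get_obs();print("t",round(o["t"],2),"tcp chute",((o["tool_pos"][:2]-O)@E2.T).round(4),o["tool_pos"][2].round(4),"F",o["contact_force"].round(1),round(o["gripper_width"],3))
E
python3 - <<'E'
from h import *
o,im,P,C=wcloud();tcp();segs(im,C)
m=(abs(C[...,0]+.04)<.02)&(C[...,2]>.061)&(C[...,2]<.072)
for y0 in(-.24,-.2,-.15,-.1,-.05):
    k=m&(abs(C[...,1]-y0)<.01);print(y0,np.median(C[k],0).round(4),k.sum())
E
```

```text
t 1.53 tcp chute [-0.0393 -0.225 ] 0.1442 F [-0.  -0.2  1.1] 0.659
green 1129 med [-0.0054 -0.1984  0.0807] 2% [-0.1038 -0.2247  0.0248] 98% [ 0.0203 -0.1937  0.2717]
greentop 660 med [-0.0079 -0.2006  0.0831] 2% [-0.1043 -0.2268  0.0755] 98% [ 0.0239 -0.1923  0.2726]
yellow 7761 med [-0.0706 -0.1477  0.0841] 2% [-0.0838 -0.2357  0.0762] 98% [-0.0572 -0.0614  0.0911]
rod 2921 med [-0.0406 -0.1581  0.0673] 2% [-0.0495 -0.2538  0.0645] 98% [-0.0354 -0.0553  0.0714]
-0.24 [-0.0406 -0.2435  0.0671] 318
-0.2 [-0.039  -0.1999  0.0668] 283
-0.15 [-0.0398 -0.1506  0.0669] 285
-0.1 [-0.0394 -0.1002  0.067 ] 280
-0.05 [-0.0414 -0.0561  0.0678] 153
```

The calibration agrees to about 1 mm. Descending.

Call:
step_arm(deltas=[0,0,0,0,0,-0.015,0.66,0,0,0,0,0,-0.03,0.66,0,0,0,0,0,-0.045,0.66,0,0,0,0,0,-0.055,0.66,0,0,0,0,0,-0.065,0.66,0,0,0,0,0,-0.075,0.66,0,0,0,0,0,-0.082,0.66,0,0,0,0,0,-0.082,0.66])

```text
t: 2.2
tool_pos: [0.5391, -0.0997, 0.0619]
orientation: [2.348, 2.087, -0.001]
contact_force: [-2.2, -1.2, 2.9]
gripper_width: 0.658
```

Run:
```python
from h import *
tcp();o,im,P,C=wcloud();segs(im,C);cv2.imwrite("pics/w2.png",im[...,::-1])
```

```text
t 2.2 tcp chute [-0.0388 -0.2256] 0.0619 F [-2.2 -1.2  2.9] 0.658
green 2590 med [-0.0037 -0.1981  0.0745] 2% [-0.0727 -0.2223  0.0222] 98% [ 0.0195 -0.1972  0.1896]
greentop 1327 med [-0.0047 -0.1997  0.0826] 2% [-0.1011 -0.2256  0.0745] 98% [ 0.0207 -0.1945  0.1917]
yellow 10976 med [-0.0738 -0.1516  0.0619] 2% [-0.0903 -0.2291  0.0594] 98% [-0.0602 -0.0846  0.0641]
rod 5014 med [-0.0403 -0.174   0.0671] 2% [-0.0502 -0.2536  0.0637] 98% [-0.0351 -0.0896  0.071 ]
```

View pics/w2.png

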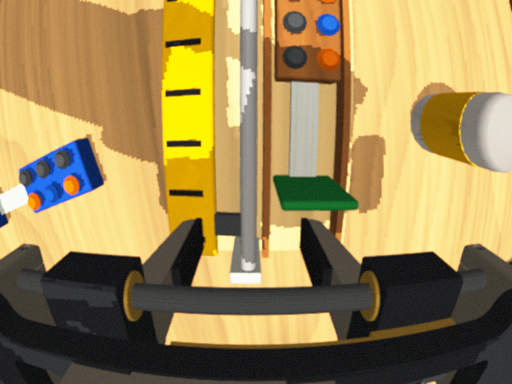

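The treadle is about level now, and the pusher finger is behind the plate at (318,240). Pressing on down to z≈0.049.

Call:
step_arm(deltas=[0,0,0,0,0,-0.003,0.66,0,0,0,0,0,-0.006,0.66,0,0,0,0,0,-0.009,0.66,0,0,0,0,0,-0.011,0.66,0,0,0,0,0,-0.012,0.66,0,0,0,0,0,-0.0125,0.66,0,0,0,0,0,-0.0125,0.66,0,0,0,0,0,-0.0125,0.66])

```text
t: 2.92
tool_pos: [0.5411, -0.0998, 0.0512]
orientation: [2.346, 2.084, 0.004]
contact_force: [1.3, -1.2, 6.4]
gripper_width: 0.658
```

```bash
cat >> h.py <<'E'
def slope(im,C,y0=-.2,y1=-.05):
    hsv=cv2.cvtColor(im,cv2.COLOR_RGB2HSV);H,S=hsv[...,0],hsv[...,1]
    m=(H>18)&(H<30)&(S>180)&(C[...,2]>.02)&(C[...,2]<.11)&(C[...,0]<-.055)&(C[...,0]>-.1)&(C[...,1]>y0)&(C[...,1]<y1)
    p=C[m];k=np.polyfit(p[:,0],p[:,2],1);print("gate est",round(.5236+np.arctan(k[0]),3),len(p))
E
python3 - <<'E'
from h import *
tcp();o,im,P,C=wcloud();segs(im,C);slope(im,C)
im,P=cloud("side");C=P.copy();C[...,:2]=(P[...,:2]-O)@E2.T;slope(im,C,-.15,-.045)
cv2.imwrite("pics/s2.png",cv2.resize(im[150:280,180:310,::-1],None,fx=4.5,fy=4.5))
E
```

```text
t 2.92 tcp chute [-0.0368 -0.2255] 0.0512 F [ 1.3 -1.2  6.4] 0.658
green 2944 med [-0.0031 -0.1979  0.0723] 2% [-0.0711 -0.2217  0.0227] 98% [ 0.0195 -0.1972  0.1768]
greentop 1392 med [-0.004  -0.1994  0.0825] 2% [-0.0964 -0.2239  0.0746] 98% [ 0.0201 -0.1947  0.1799]
yellow 9376 med [-0.0689 -0.1517  0.0506] 2% [-0.085  -0.2315  0.0418] 98% [-0.0574 -0.0848  0.0558]
rod 5205 med [-0.04   -0.172   0.0671] 2% [-0.0482 -0.2502  0.0623] 98% [-0.0351 -0.0933  0.0707]
gate est 0.975 8043
gate est 0.939 78
```

View pics/s2.png

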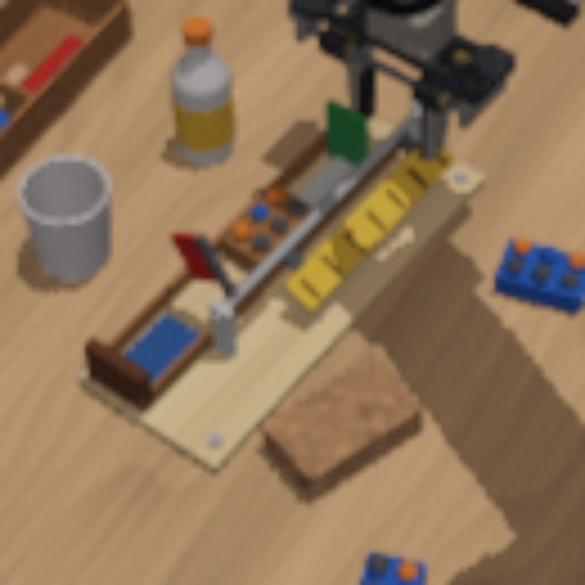

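The gate is up at about 0.96, the red blade is swung aside at (200,258), and the rack is still before it. I'll press 1 mm more and push along the chute.

Call:
step_arm(deltas=[0,0,0,0.0004,0.003,-0.001,0.66,0,0,0,0.0007,0.006,-0.001,0.66,0,0,0,0.0011,0.009,-0.001,0.66,0,0,0,0.0014,0.012,-0.001,0.66,0,0,0,0.0018,0.015,-0.001,0.66,0,0,0,0.0024,0.02,-0.001,0.66,0,0,0,0.003,0.025,-0.001,0.66,0,0,0,0.0035,0.03,-0.001,0.66])

```text
t: 3.68
tool_pos: [0.5429, -0.07, 0.0494]
orientation: [2.347, 2.086, -0.002]
contact_force: [-4.1, -5.2, 5.7]
gripper_width: 0.663
```

Run:
```python
from h import *
tcp();o,im,P,C=wcloud();segs(im,C);slope(im,C)
```

```text
t 3.68 tcp chute [-0.0385 -0.1957] 0.0494 F [-4.1 -5.2  5.7] 0.663
green 3307 med [-0.0034 -0.1789  0.0695] 2% [-0.0722 -0.1913  0.0234] 98% [ 0.0192 -0.1714  0.176 ]
greentop 1424 med [-0.0042 -0.1798  0.0824] 2% [-0.0893 -0.1942  0.0746] 98% [ 0.0195 -0.1653  0.1786]
yellow 10162 med [-0.0681 -0.1283  0.0503] 2% [-0.0844 -0.2272  0.0409] 98% [-0.0572 -0.0558  0.0554]
rod 5540 med [-0.04   -0.1414  0.0671] 2% [-0.0483 -0.2528  0.0621] 98% [-0.0352 -0.0628  0.0709]
gate est 0.999 9377
```

Contact has been made and the rack is moving, with the gate at about 1.0. Carrying on.

Call:
step_arm(deltas=[0,0,0,0.0007,0.006,0,0.66,0,0,0,0.0014,0.012,0,0.66,0,0,0,0.0021,0.018,0,0.66,0,0,0,0.0028,0.024,0,0.66,0,0,0,0.0035,0.03,0,0.66,0,0,0,0.0042,0.036,0,0.66,0,0,0,0.005,0.042,0,0.66,0,0,0,0.0057,0.048,0,0.66])

```text
t: 4.4
tool_pos: [0.5486, -0.0218, 0.0494]
orientation: [2.347, 2.086, -0.002]
contact_force: [-3.8, -7.2, 5.1]
gripper_width: 0.663
```

Run:
```python
from h import *
tcp();o,im,P,C=wcloud();segs(im,C);slope(im,C)
```

```text
t 4.4 tcp chute [-0.0386 -0.1472] 0.0494 F [-3.8 -7.2  5.1] 0.663
green 3295 med [-0.0034 -0.1304  0.0693] 2% [-0.0722 -0.1402  0.0235] 98% [ 0.0192 -0.1228  0.1748]
greentop 1424 med [-0.0039 -0.1313  0.0824] 2% [-0.0846 -0.1435  0.0747] 98% [ 0.0196 -0.1171  0.1782]
yellow 8787 med [-0.0679 -0.1023  0.0506] 2% [-0.0844 -0.233   0.041 ] 98% [-0.0572 -0.0399  0.0555]
rod 5455 med [-0.0399 -0.0902  0.0671] 2% [-0.0463 -0.2185  0.062 ] 98% [-0.0353 -0.016   0.0688]
gate est 0.999 7372
```

Call:
step_arm(deltas=[0,0,0,0.0007,0.006,0,0.66,0,0,0,0.0014,0.012,0,0.66,0,0,0,0.0021,0.018,0,0.66,0,0,0,0.0028,0.024,0,0.66,0,0,0,0.0035,0.03,0,0.66,0,0,0,0.0042,0.036,0,0.66,0,0,0,0.005,0.042,0,0.66,0,0,0,0.0057,0.048,0,0.66])

```text
t: 5.12
tool_pos: [0.5542, 0.0262, 0.0493]
orientation: [2.348, 2.086, -0.002]
contact_force: [-3.4, -7.5, 6.3]
gripper_width: 0.662
```

Call:
step_arm(deltas=[0,0,0,0.0005,0.004,0,0.66,0,0,0,0.001,0.008,0,0.66,0,0,0,0.0014,0.012,0,0.66,0,0,0,0.0019,0.016,0,0.66,0,0,0,0.0024,0.02,0,0.66,0,0,0,0.0028,0.024,0,0.66,0,0,0,0.003,0.026,0,0.66,0,0,0,0.003,0.026,0,0.66])

```text
t: 5.78
tool_pos: [0.5572, 0.0526, 0.0493]
orientation: [2.348, 2.087, -0.001]
contact_force: [-2.2, -4.7, 5.8]
gripper_width: 0.662
```

Run:
```python
from h import *
tcp();o,im,P,C=wcloud();segs(im,C)
```

```text
t 5.78 tcp chute [-0.0388 -0.0723] 0.0493 F [-2.2 -4.7  5.8] 0.662
green 3616 med [-0.0042 -0.0555  0.0728] 2% [-0.0842 -0.0696  0.0236] 98% [ 0.0194 -0.0406  0.1781]
greentop 1741 med [-0.0053 -0.0562  0.0828] 2% [-0.102  -0.0715  0.0747] 98% [ 0.0262 -0.0398  0.1795]
yellow 3915 med [-0.0668 -0.0759  0.0514] 2% [-0.0841 -0.164   0.0414] 98% [-0.0571 -0.0373  0.0558]
rod 4643 med [-0.04   -0.0312  0.0674] 2% [-0.0485 -0.1417  0.0625] 98% [-0.0346  0.0282  0.0714]
```

About 4 mm to go. I'll creep in and watch for the force rise at the stop.

Call:
step_arm(deltas=[0,0,0,0.0001,0.001,0,0.66,0,0,0,0.0002,0.002,0,0.66,0,0,0,0.0004,0.003,0,0.66,0,0,0,0.0005,0.004,0,0.66,0,0,0,0.0006,0.005,0,0.66,0,0,0,0.0007,0.006,0,0.66,0,0,0,0.0007,0.006,0,0.66,0,0,0,0.0007,0.006,0,0.66])

```text
t: 6.5
tool_pos: [0.5578, 0.0581, 0.0493]
orientation: [2.348, 2.086, -0.002]
contact_force: [-2.8, -5.9, 6.8]
gripper_width: 0.663
```

Run:
```python
from h import *
tcp()
for n in("side","top"):
    im,P=cloud(n);cv2.imwrite(f"pics/{n}3.png",cv2.resize(im[150:280,150:310,::-1],None,fx=4.5,fy=4.5))
```

```text
t 6.5 tcp chute [-0.0388 -0.0667] 0.0493 F [-2.8 -5.9  6.8] 0.663
```

View pics/side3.png

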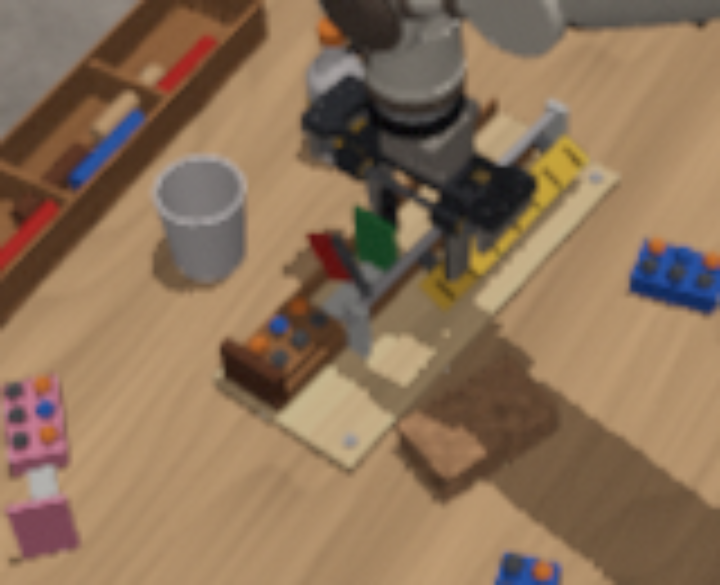

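The block is near the stop, with the blade still up at (330,255). No force rise yet, so I'll creep further.

Call:
step_arm(deltas=[0,0,0,0.0001,0.001,0,0.66,0,0,0,0.0002,0.002,0,0.66,0,0,0,0.0004,0.003,0,0.66,0,0,0,0.0005,0.004,0,0.66,0,0,0,0.0005,0.004,0,0.66,0,0,0,0.0005,0.004,0,0.66,0,0,0,0.0005,0.004,0,0.66,0,0,0,0.0005,0.004,0,0.66])

```text
t: 7.27
tool_pos: [0.5581, 0.0593, 0.0494]
orientation: [2.347, 2.083, -0.007]
contact_force: [-4.9, -16.2, 7.5]
gripper_width: 0.659
```

Run:
```python
from h import *
tcp();o,im,P,C=wcloud();segs(im,C)
```

```text
t 7.27 tcp chute [-0.0386 -0.0655] 0.0494 F [ -4.9 -16.2   7.5] 0.659
green 3607 med [-0.004  -0.0489  0.0721] 2% [-0.0867 -0.0623  0.0234] 98% [ 0.0196 -0.0373  0.178 ]
greentop 1709 med [-0.0056 -0.0495  0.0827] 2% [-0.102  -0.0649  0.0746] 98% [ 0.0262 -0.0328  0.1793]
yellow 3516 med [-0.0666 -0.0769  0.0515] 2% [-0.084  -0.1592  0.0416] 98% [-0.057 -0.037  0.065]
rod 4338 med [-0.0399 -0.0285  0.0674] 2% [-0.0483 -0.136   0.0623] 98% [-0.0344  0.0284  0.0714]
```

The force jumped to 16 N and motion stopped, so the rack is home. I'll back off with the treadle still held, then lift slowly so the gate closes gently.

Call:
step_arm(deltas=[0,0,0,-0.0005,-0.004,0,0.66,0,0,0,-0.001,-0.008,0,0.66,0,0,0,-0.0014,-0.012,0,0.66,0,0,0,-0.0019,-0.016,0,0.66,0,0,0,-0.0024,-0.02,0,0.66,0,0,0,-0.0024,-0.02,0,0.66,0,0,0,-0.0024,-0.02,0.003,0.66,0,0,0,-0.0024,-0.02,0.006,0.66])

```text
t: 7.98
tool_pos: [0.5547, 0.0426, 0.0545]
orientation: [-2.347, -2.086, 0.004]
contact_force: [-3.8, 0.9, 2.0]
gripper_width: 0.659
```

Call:
step_arm(deltas=[0,0,0,0,0,0.004,0.66,0,0,0,0,0,0.008,0.66,0,0,0,0,0,0.012,0.66,0,0,0,0,0,0.016,0.66,0,0,0,0,0,0.02,0.66,0,0,0,0,0,0.024,0.66,0,0,0,0,0,0.028,0.66,0,0,0,0,0,0.032,0.66])

```text
t: 8.65
tool_pos: [0.5561, 0.0427, 0.0876]
orientation: [2.348, 2.086, 0.0]
contact_force: [0.5, 1.1, 0.2]
gripper_width: 0.657
```

Call:
step_arm(deltas=[0,0,0,0,0,0.005,0.66,0,0,0,0,0,0.01,0.66,0,0,0,0,0,0.02,0.66,0,0,0,0,0,0.035,0.66,0,0,0,0,0,0.055,0.66,0,0,0,0,0,0.075,0.66,0,0,0,0,0,0.1,0.66,0,0,0,0,0,0.12,0.66])

```text
t: 9.32
tool_pos: [0.5561, 0.0428, 0.2094]
orientation: [2.348, 2.086, 0.001]
contact_force: [1.0, -0.0, 0.6]
gripper_width: 0.66
```

Call:
step_arm(deltas=[0,0,0,-0.01,-0.03,0.02,0.66,0,0,0,-0.02,-0.06,0.03,0.66,0,0,0,-0.03,-0.09,0.03,0.66,0,0,0,-0.04,-0.12,0.03,0.66,0,0,0,-0.05,-0.15,0.03,0.66,0,0,0,-0.06,-0.18,0.03,0.66,0,0,0,-0.06,-0.19,0.03,0.66,0,0,0,-0.06,-0.19,0.03,0.66])

```text
t: 9.98
tool_pos: [0.4957, -0.1492, 0.2377]
orientation: [2.352, 2.082, 0.0]
contact_force: [1.2, -0.3, -1.0]
gripper_width: 0.661
```

Run:
```python
from h import *
tcp()
for n in("side","top"):
    im,P=cloud(n);C=P.copy();C[...,:2]=(P[...,:2]-O)@E2.T;print(n);segs(im,C);slope(im,C)
    cv2.imwrite(f"pics/{n}4.png",cv2.resize(im[140:270,150:310,::-1],None,fx=4.5,fy=4.5))
    k=(abs(C[...,0])<.015)&(C[...,2]>.03)&(C[...,2]<.06)&(C[...,1]>.01)&(C[...,1]<.11)
```

```text
t 9.98 tcp chute [-0.0761 -0.2799] 0.2377 F [ 1.2 -0.3 -1. ] 0.661
side
green 89 med [-0.0045 -0.0489  0.0593] 2% [-0.047  -0.251   0.0244] 98% [ 0.0148 -0.0458  0.4247]
greentop 23 med [-0.0107 -0.0506  0.082 ] 2% [-0.0877 -0.2653  0.0749] 98% [ 0.0124 -0.0455  0.4583]
rod 165 med [-0.0449 -0.1085  0.0649] 2% [-0.0504 -0.2505  0.0615] 98% [-0.0351  0.028   0.0707]
gate est -0.067 127
top
green 13 med [-0.0054 -0.0537  0.0824] 2% [-0.0168 -0.055   0.0796] 98% [ 0.0129 -0.0514  0.0872]
greentop 13 med [-0.0054 -0.0537  0.0824] 2% [-0.0168 -0.055   0.0796] 98% [ 0.0129 -0.0514  0.0872]
yellow 485 med [-0.071  -0.1326  0.0842] 2% [-0.0825 -0.2346  0.0743] 98% [-0.0588 -0.043   0.0932]
rod 220 med [-0.0399 -0.0897  0.067 ] 2% [-0.0478 -0.2526  0.0617] 98% [-0.0348  0.0244  0.0715]
gate est 0.023 412
```

View pics/side4.png

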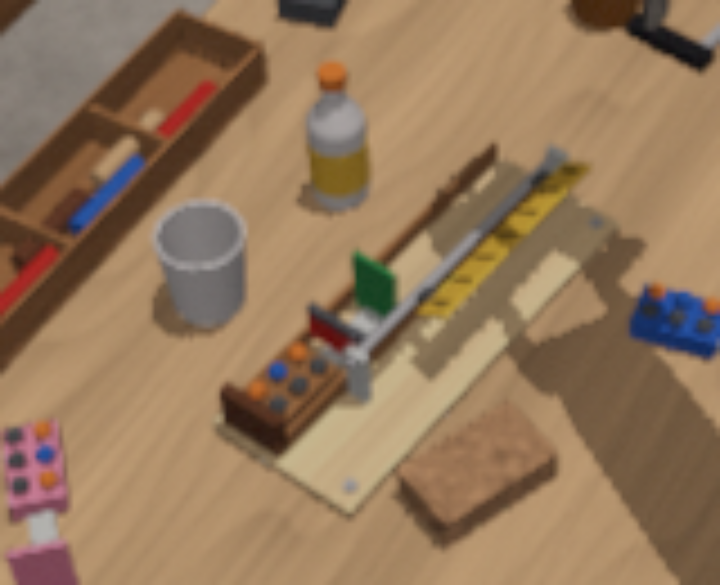

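View pics/top4.png

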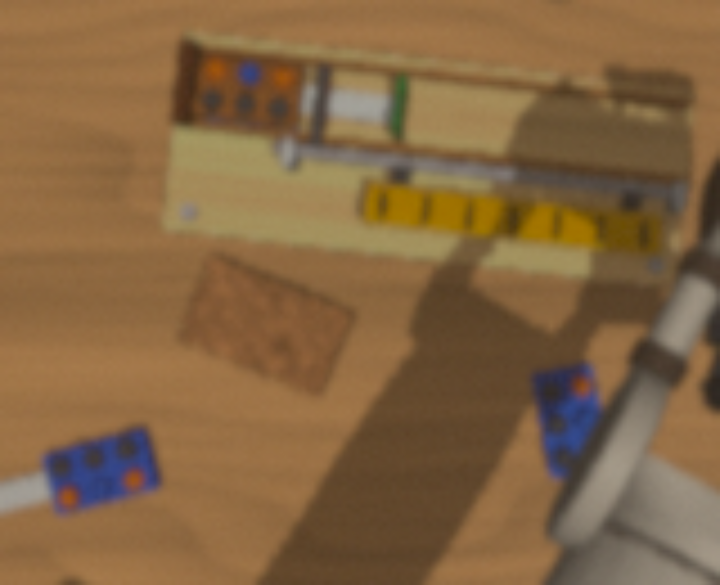

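The block's nose sits against the stop at (190,85) in the top view, with the gate closed behind it at (320,100). The robot is clear, so I'm handing in.

```bash
python3 -c "
from bench import r
print(r.sign_off())"
```

```text
the job is handed in; nothing more can be done
None
```

The rack is home against the dark stop, the gate has closed behind its block, and I handed the job in at about 10 s. No verdict was reported.

**What I did:** One finger held the treadle down, with the gate at about 0.96–1.0 rad before and during the push. I could not read the angle over the last 75 mm, but the blade was still visibly up close to the stop. The other finger pushed the green plate until the push force rose from about 6 to 16 N and the rack stopped. I then backed the finger off the plate and lifted slowly, so the spring closed the gate.

**Last checks:**
- **Rack:** the final pictures show its nose against the stop. The top camera puts the plate's middle at chute y -54 mm, against -55 mm expected when fully home; the wrist and side views gave about -49 mm.
- **Gate:** the pictures show it closed. The treadle slope gave +0.02 rad from the top camera and -0.07 rad from the side camera, which had few pixels; I trust the top one.
- **Robot and bench:** the arm was clear, with contact forces at noise level. In the final close-ups the glue, cup and sanding block appeared where they had been. The mallet, tape measure, clamp and stain jar were outside those crops, but the arm worked nowhere near them.

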